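# Mesh a splined key in a cabinet lock and hold the bolt drawn

### The job

Lift the red-handled splined key out of its holder, turn it so that its four splines line up with the cross-shaped slots in the brass socket of the lock case, and slide it down against the spring until its brass collar sits flush on the socket and the bolt is drawn. The spring pushes the key back out, so do not let go: finish while still gripping the key by its red handle and pressing it fully home. Leave the knocker, pintle, clapper and doorstop on the larch shelf where they are.

Things in the scene. Friction and masses are not known exactly. Their poses are not given: they have to be found in the camera images.
- key: Loose splined key, about 0.22 kg, upright. Origin: centre of its foot; z up the stem. From the foot up: bit 0 to 26 mm with four splines along x and y like a plus sign, 30 mm across, each 8 mm wide, tapering to 2 mm over the lowest 6.5 mm; round brass collar 44 mm wide at 26 to 32 mm; stem 14 mm thick; red handle (see key_grip). Fits the socket in any of four quarter turns.
- key_grip (a point): Centre of the key's flat red handle, on its axis, 77 mm above its foot. The handle is 40 mm long along the key's x, 12 mm thick along its y, and spans 60 to 94 mm above the foot. Axes as the key's.
- holder: Fixed black ring on a dark wooden foot 75 mm square. The key hangs in its 36 mm hole, collar on the rim 45 mm above the work surface, foot 19 mm above it. Two thin black leaves beside the collar rise to 55 mm. The key lifts straight up and is clear once its foot is over 55 mm above the work surface. Origin: centre of the underside.
- lock: Fixed black lock case, 110 x 110 x 48 mm tall, with a square brass boss, 56 x 56 mm, rising to 60 mm in its middle. The boss has a plus-shaped socket: two crossing slots along the lock's x and y, each 36 mm long and 10.5 mm wide. A steel bolt sticks out of its +x side. Origin: centre of the underside, on the socket's axis; z up.
- socket_mouth (a point): Centre of the socket's mouth, on the flat top of the brass boss, 60 mm above the lock's origin. Axes as the lock's; the slots run along x and y. The key is home when its foot is 26 mm below this point.
- plunger (a joint): Red plus-shaped spring plunger in the socket: how far it is pressed down, m. 0 = released, its top 10 mm below the mouth; 0.016 with the key home; stop at 0.018. Pushes back with 2 N at 0, 8 N at 0.016, and springs back when let go. It draws the bolt in by the same distance.
- knocker: Bystander on the shelf: brass door knocker, disc 68 mm wide with a ring, about 22 mm tall. Origin: centre of the underside of the disc.
- pintle: Bystander on the shelf: forged iron pintle, a strap 26 x 90 mm with an upright pin, 56 mm tall. Origin: centre of the underside.
- clapper: Bystander on the shelf: small bronze bell clapper standing on its bulb, 44 mm wide, 80 mm tall. Origin: centre of the underside.
- doorstop: Bystander on the shelf: grey soapstone doorstop, 60 x 95 mm, 40 mm tall. Origin: centre of the underside.
- shelf: Fixed low larch shelf on the table, 100 mm (x) by 660 mm (y), top 30 mm above the work surface, carrying the bystanders. Origin: centre of the underside.
Things that resemble listed ones, but are neither listed nor needed, are in the scene too. Leave any pink or turquoise look-alike of the lock alone.

How it is judged:
On the way, in this order (a step that is already met when the one before it is completed fails the run):
1. the key is lifted clear of its holder in the fingers (z of key in the frame of holder above 0.055 m and contact force between the fingers and key above 1 N), for 0.1 s.
2. the splines have entered the socket in mesh (z of key in the frame of socket_mouth below -0.008 m and horizontal distance between key and socket_mouth below 0.004 m), for 0.05 s.
At the end, for the whole second after the job is handed in: For the last second the gripped, still key is meshed (axis within 3 mm, upright within 4 degrees, splines along the slots), its collar within 2.5 mm of flush, the plunger pressed over 13.5 mm; the four shelf pieces moved less than 20 mm (value of joint plunger above 0.0135 m and z of key in the frame of socket_mouth below -0.0235 m and horizontal distance between key and socket_mouth below 0.003 m and angle between key's own z axis and vertical below 0.07 rad and (angle between the x axis of key and the x axis of lock, either way round below 0.15 rad or angle between the x axis of key and the y axis of lock, either way round below 0.15 rad) and contact force between the fingers and key above 2 N and distance between the grasp point and key_grip below 0.032 m and linear speed of key below 0.02 m/s and distance of each of knocker, pintle, clapper, doorstop from where it was at the start of the episode below 0.02 m); the arm keeps its last pose, push and grip.
It fails at once if a piece on the shelf is disturbed (distance of any of knocker, pintle, clapper, doorstop from where it was at the start of the episode above 0.02 m).
It also fails if it takes over 42 s, if anything falls off the work surface, if the arm or the gripper's body presses on something with over 40 N, if the wrist force passes 120 N, or if a joint passes its speed limit or range.

### The arm

A 7-joint arm with a two-finger parallel gripper is mounted at the origin on the work surface. World frame = base frame: x ahead of the robot, y to its left, z up, the work surface at z = 0. Lengths are in m, angles in rad, forces in N, time in s.
With the tool pointing down it reaches from about 0.4 to 0.9 m from the base axis. Payload 5.5 kg.
Tool frame: the origin (TCP) lies midway between the tips of the shut fingers; the grasp point (between the pads) lies 19 mm behind it (env.hold_point_z is the distance from the TCP to the grasp point, in m); z points along the fingers, y is the line along which they close (so a half turn about z gives the same grasp; the last joint's range is limited). The gripper opens to 85 mm and grips with 20 to 120 N. Pads are 22 mm wide; open, the fingers measure 114 mm over their backs; the gripper's body (76 mm by 85 mm) begins 54 mm behind the grasp point. The pads swing forward as they close: fully open they stand 13 mm farther back than shut.
Start: joints at [-0.865, 0.501, -0.427, 1.55, 0.221, 1.138, -0.21], TCP at [0.278, 0.587, 0.231] pointing down, gripper open.
Joint ranges: [-2.88, 2.88], [-0.31, 2.03], [-1.54, 1.56], [0.2, 2.42], [-1.41, 4.55], [0.19, 2.02], [-2.57, 2.57]. Speed limits (rad/s): [2.57, 2.57, 3.14, 3.14, 3.14, 3.14, 3.14].

### API

Orientations are given as a unit quaternion [w, x, y, z].
In Python, from bench import env, cams gives the robot as it stands.
- The arm moves only by the shell command python3 -m inch 'ROWS'. ROWS is JSON, a list that holds one entry, the list of rows, each a list of 5 numbers: the closure, from 0 (fully open) to 1 (shut), then the shift along the tool's x, y, z in mm, then the turn about the tool's z in degrees. In form: [[[grip, x, y, z, roll], ...]]. A call has exactly 5 rows; each row is the pose to reach, as a shift and turn from the pose commanded when the call began, along the tool's axes at that moment; what a row does not reach only later rows make up. A row lasts 1/12 s, in which the tool goes at most 41.7 mm and 7.16 degrees, less where a joint would pass 70% of its speed; a pose out of reach is approached as far as the arm can. A call with a gripper value outside its range is refused whole. The fingers move at their own pace and stop on an object; the grip force is fixed at half the most. Time passes only in rows, so rows that repeat a pose let the fingers close, or fill a call up. It gives the time, the measured TCP pose, the force, the opening and the grip force at its end, in the units of the state.
- env.state(): the state, without advancing time (a new reading comes with each control period).
- cams.read_camera(name): name is "side" or "top" or "wrist"; returns a dict with "img" (400x640x3 uint8, red, green, blue), "mtx" (3x3 intrinsics, pixels), "R" (3x3) and "t" (3): a world point X has camera coordinates R X + t. Camera axes: x right, y down, z forward; pixel columns grow to the right and rows downward; lengths in m; the calibration is good to about 2 mm. A picture is of the moment at which its call begins. There is no depth.
- env.hand_in(): hands the job in; it is judged then, once.
The state is a dict: "time_s": time; "joint_pos": joint angles; "dq": joint speeds; "joint_efforts": joint torques, N m; "tcp_pos": TCP position; "orientation": TCP orientation; "force": force on the tool from outside, world axes, zero at the start; "ft_torque": the same for the moment, N m; "opening": opening from 0.0 (shut) to 1.0 (fully open); "finger_force": force on a finger pad.
Only numpy, scipy, OpenCV 4.12 (cv2) and the standard library are available. Lean on these libraries where they do the work, as an engineer would, in place of code of your own. Each camera call takes 0.05 s, during which the arm holds its last target. There are 200 camera calls.

## Working session

There is one attempt and no reset: what is moved stays moved. The work goes in short steps, Python scripts to look and compute and a shell command to move; the robot and the scene stay as the last step left them, time stands still between calls to the robot, and variables do not carry over. Pictures are saved under pics/ and viewed, at most 10 in all, crops included, and the job is handed in when it is done.

```bash
mkdir -p pics; ls; python3 - <<'E'
from bench import env,cams
import cv2,numpy as np
for n in("top","side"):
    c=cams.read_camera(n); cv2.imwrite(f"pics/{n}0.png",c["img"][:,:,::-1]); np.savez(f"{n}0.npz",**c)
    print(n,c["mtx"].round(1).tolist(),c["R"].round(3).tolist(),c["t"].round(3).tolist())
s=env.state();print(s["time_s"],s["tcp_pos"],s["orientation"],s["force"],s["opening"],env.hold_point_z)
E
```

```text
pics
top [[475.5, 0.0, 319.3], [0.0, 475.5, 198.7], [0.0, 0.0, 1.0]] [[0.023, -1.0, 0.015], [-0.989, -0.025, -0.149], [0.149, -0.011, -0.989]] [-0.047, 0.59, 1.096]
side [[461.5, 0.0, 321.2], [0.0, 461.5, 195.5], [0.0, 0.0, 1.0]] [[0.883, -0.469, -0.01], [-0.291, -0.529, -0.797], [0.369, 0.707, -0.604]] [-0.551, 0.235, 0.864]
0.1 [0.27827774 0.5867091  0.23034541] [-2.34446929e-04  2.19577365e-01  9.75594671e-01 -8.73437932e-04] [-0.36635648 -0.10059277  0.01306775] 1.0004594856337954 0.0187
```

View pics/top0.png

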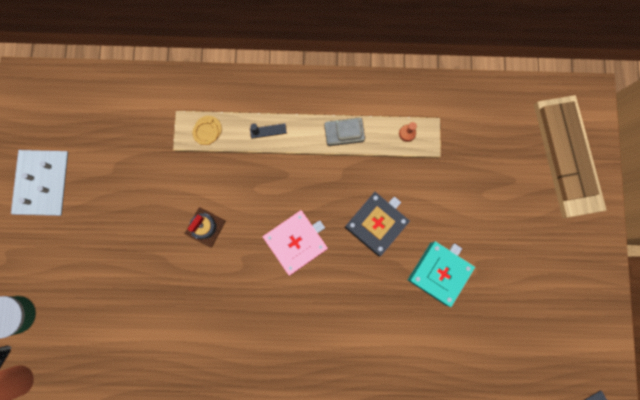

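View pics/side0.png

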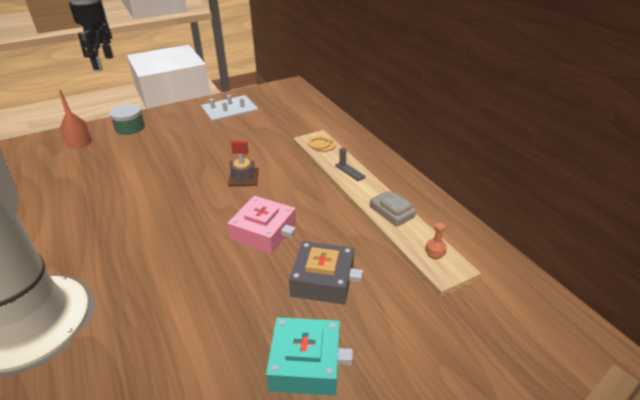

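The top view shows the lock candidates: pink at (295,242), black with a brass boss at (378,222) and turquoise at (443,273). The black and brass one fits the description. The key's red handle is at (195,224) over the dark holder. In the side view, the lock is at (322,262) and the handle at (240,147). I'll measure both and confirm them in one enlarged crop.

```bash
cat > h.py <<'E'
import cv2,numpy as np
def ray(c,uv):
    d=c["R"].T@np.linalg.inv(c["mtx"])@np.array([uv[0],uv[1],1.]); return -c["R"].T@c["t"],d
def plane(c,uv,z):
    o,d=ray(c,uv); return o+d*(z-o[2])/d[2]
def tri(ca,a,cb,b):
    o,d=ray(ca,a);p,e=ray(cb,b); s=np.linalg.lstsq(np.c_[d,-e],p-o,rcond=None)[0]
    A=o+s[0]*d;B=p+s[1]*e; return (A+B)/2,np.linalg.norm(A-B)
def proj(c,X):
    q=c["mtx"]@(c["R"]@X+c["t"]); return q[:2]/q[2]
def blob(c,box,lo,hi):
    x0,y0,x1,y1=box; h=cv2.cvtColor(c["img"],cv2.COLOR_RGB2HSV)
    h[...,0]=(h[...,0].astype(int)+90)%180   # red -> 90
    m=np.zeros(h.shape[:2],np.uint8); m[y0:y1,x0:x1]=cv2.inRange(h,lo,hi)[y0:y1,x0:x1]
    k=max(cv2.findContours(m,cv2.RETR_EXTERNAL,cv2.CHAIN_APPROX_NONE)[0],key=cv2.contourArea)
    return m,k
RED=((82,150,90),(98,255,255)); BRASS=((99,110,120),(122,255,255))
E
python3 - <<'E'
from h import *
T=dict(np.load("top0.npz"));S=dict(np.load("side0.npz"))
def cen(m): return np.argwhere(m)[:,::-1].mean(0)
B={"top":(T,(180,205,228,250),(355,200,402,245)),"side":(S,(225,135,255,160),(300,243,345,280))}
out=[]
for n,(c,kb,lb) in B.items():
    for nm,b,col in(("handle",kb,RED),("plunger",lb,RED),("boss",lb,BRASS)):
        m,k=blob(c,b,*col); r=cv2.minAreaRect(k); print(n,nm,m.sum()//255,cen(m).round(1),r)
        B[n+nm]=(m,k,r,cen(m))
    for b in(kb,lb):
        out.append(cv2.resize(c["img"][b[1]-8:b[3]+8,b[0]-8:b[2]+8,::-1],(380,290),interpolation=cv2.INTER_CUBIC))
cv2.imwrite("pics/crop1.png",np.vstack([np.hstack(out[:2]),np.hstack(out[2:])]))
for nm in("handle","plunger","boss"): print("tri",nm,tri(T,B["top"+nm][3],S,B["side"+nm][3]))
for n,c in(("top",T),("side",S)):
  for nm,z in(("boss",.06),("handle",.113)):
    P=np.array([plane(c,p[0],z)[:2] for p in B[n+nm][1]])*1000
    r=cv2.minAreaRect(P.astype(np.float32)); print(n,nm,z,[np.round(x,1) for x in r])
  P=np.array([plane(c,p,.05)[:2] for p in np.argwhere(B[n+"plunger"][0])[:,::-1]]);print(n,"plunger plane",P.mean(0))
E
```

```text
top handle 140 [194.6 223.4] ((194.7378387451172, 223.67295837402344), (8.160881996154785, 19.336143493652344), 36.02737808227539)
top plunger 90 [377.9 222.5] ((378.0, 222.50006103515625), (10.17084789276123, 11.039091110229492), 82.87498474121094)
top boss 707 [377.6 222.5] ((377.8760986328125, 222.64158630371094), (23.98838233947754, 24.270599365234375), 41.18592834472656)Traceback (most recent call last):
  File "<stdin>", line 6, in <module>
RuntimeError: dictionary changed size during iteration
```

```bash
python3 - <<'E'
from h import *
T=dict(np.load("top0.npz"));S=dict(np.load("side0.npz"))
B={}
out=[]
def cen(k):
    m=cv2.moments(k); return np.array([m["m10"],m["m01"]])/m["m00"]
for n,c,kb,lb in (("top",T,(180,205,228,250),(355,200,402,245)),("side",S,(225,135,255,160),(300,243,345,280))):
    for nm,b,col in(("handle",kb,RED),("plunger",lb,RED),("boss",lb,BRASS)):
        m,k=blob(c,b,*col); B[n+nm]=(m,k,cen(k)); print(n,nm,cen(k).round(1),cv2.contourArea(k))
    for b in(kb,lb):
        out.append(cv2.resize(c["img"][b[1]-8:b[3]+8,b[0]-8:b[2]+8,::-1],(380,290),interpolation=cv2.INTER_CUBIC))
cv2.imwrite("pics/crop1.png",np.vstack([np.hstack(out[:2]),np.hstack(out[2:])]))
for nm in("handle","plunger","boss"): print("tri",nm,tri(T,B["top"+nm][2],S,B["side"+nm][2]))
for n,c in(("top",T),("side",S)):
  for nm,z in(("boss",.06),("handle",.113)):
    P=np.array([plane(c,p[0],z)[:2] for p in B[n+nm][1]])*1000
    r=cv2.minAreaRect(P.astype(np.float32)); print(n,nm,z,[np.round(x,1) for x in r])
  P=np.array([plane(c,p,.05)[:2] for p in np.argwhere(B[n+"plunger"][0])[:,::-1]]);print(n,"plunger plane",P.mean(0))
E
```

```text
top handle [194.6 223.4] 116.5
top plunger [377.9 222.5] 70.0
top boss [377.9 222.6] 543.0
side handle [239.  146.8] 172.0
side plunger [322.1 260.1] 33.0
side boss [322.1 260.8] 645.0
tri handle (array([0.51992326, 0.24878244, 0.09566075]), np.float64(0.0008466193610395999))
tri plunger (array([ 0.53555616, -0.17196252,  0.05501131]), np.float64(0.0011369487877172933))
tri boss (array([ 0.53541358, -0.17202586,  0.05324439]), np.float64(0.0011198540330307387))
top boss 0.06 [array([ 535.3, -171.3]), array([56.1, 57.7]), np.float64(49.8)]
top handle 0.113 [array([517.4, 244.1]), array([18.5, 42.1]), np.float64(57.1)]
top plunger plane [ 0.53660854 -0.17286057]
side boss 0.06 [array([ 532.3, -176.6]), array([65.6, 56.2]), np.float64(50.5)]
side handle 0.113 [array([512.2, 220.4]), array([65.6, 37.9]), np.float64(73.5)]
side plunger plane [ 0.53720522 -0.16751388]
```

View pics/crop1.png

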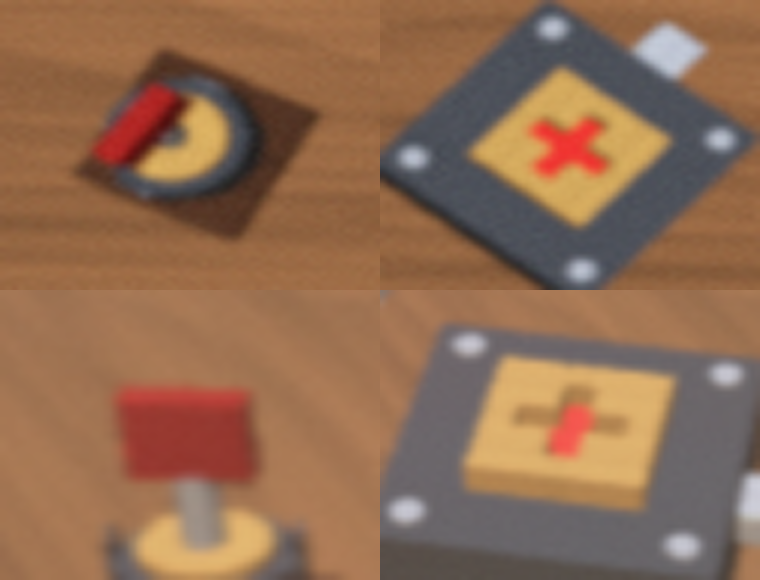

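The crop confirms both targets. Top left and bottom left show the red handle above the brass collar in the black ring. On the right is the black case with its brass boss and red plunger cross, at top-view pixel (378,222). Triangulation puts the handle at z=0.096, as expected, and the boss plane gives 56 x 58 mm, which matches the given size. Lock yaw is about -40° and key yaw about -36°. I'm moving over the key.

```bash
python3 -m inch '[[[0,-35,-19,0,0],[0,-72,-40,0,2],[0,-109,-60,0,5],[0,-145,-80,0,8],[0,-182,-101,0,10]]]'; python3 -c "
from bench import env;s=env.state();print(s['tcp_pos'],s['orientation'],s['time_s'])"
```

```text
time_s: 0.52
tcp_pos: [0.3993, 0.4175, 0.2309]
orientation: [-0.0, 0.305, 0.952, -0.0]
force: [0.4, -0.1, -0.0]
opening: 1.0
finger_force: 0.0
[0.39934378 0.41746249 0.23086661] [-1.53585406e-04  3.04927725e-01  9.52375423e-01 -3.36200943e-04] 0.5167
```

```bash
cat >> h.py <<'E'
def axes(s):
    from scipy.spatial.transform import Rotation as Ro
    q=s["orientation"]; return Ro.from_quat([q[1],q[2],q[3],q[0]]).as_matrix()
E
python3 -m inch '[[[0,-40,-13,8,0],[0,-80,-27,16,0],[0,-120,-41,24,0],[0,-158,-54,32,0],[0,-196,-67,40,0]]]'; python3 -m inch '[[[0,0,0,0,0],[0,0,0,0,0],[0,0,0,0,0],[0,0,0,0,0],[0,0,0,0,0]]]' >/dev/null; python3 - <<'E'
from h import *
from bench import env,cams
s=env.state();print(s['tcp_pos'],s['time_s'])
c=cams.read_camera("wrist");np.savez("w1.npz",**c);cv2.imwrite("pics/w1.png",c["img"][:,:,::-1])
print(proj(c,np.array([.52,.249,.113])),-c["R"].T@c["t"])
E
```

```text
time_s: 0.93
tcp_pos: [0.5188, 0.2515, 0.1913]
orientation: [-0.0, 0.304, 0.953, -0.0]
force: [0.4, 0.4, 0.5]
opening: 0.998
finger_force: 0.0
[0.51720202 0.25543293 0.19203582] 1.35
[319.72036435 222.69483951] [0.46349998 0.29375427 0.33465865]
```

View pics/w1.png

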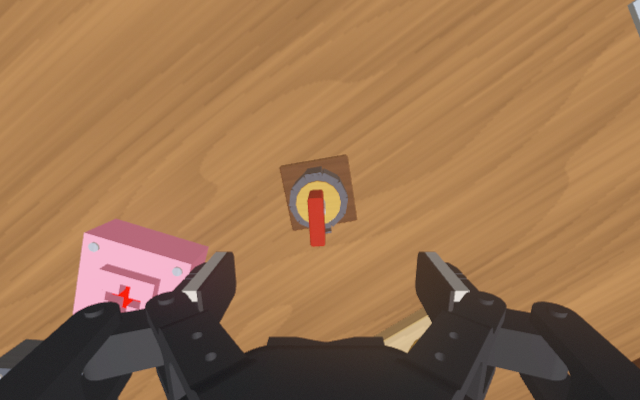

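The wrist view shows the red handle from (316,190) to (318,245), above the brass collar at (318,198), nearly aligned with the tool. The pink case lies to the left. I'm measuring the top face.

```bash
cat > m.py <<'E'
from h import *
from bench import env
import sys
c=dict(np.load(sys.argv[1])); z=float(sys.argv[2])
h=cv2.cvtColor(c["img"],cv2.COLOR_RGB2HSV)
b=(295,175,345,260)
for vmin in(110,170,190):
    m,k=blob(c,b,(80,150,vmin),(100,255,255))
    P=np.array([plane(c,p[0],z)[:2] for p in k])*1000
    r=cv2.minAreaRect(P.astype(np.float32)); print(vmin,cv2.boundingRect(k),[np.round(x,1) for x in r])
s=env.state();A=axes(s);print(s["tcp_pos"],"tool x yaw",np.degrees(np.arctan2(A[1,0],A[0,0])))
print(np.round(A,3).tolist())
E
python3 m.py w1.npz .113; python3 - <<'E'
from h import *
c=dict(np.load("w1.npz"));h=cv2.cvtColor(c["img"],cv2.COLOR_RGB2HSV)
for v in range(184,250,5): print(v,h[v,306:330,2].tolist())
T=dict(np.load("top0.npz"))
# collar in wrist view
m,k=blob(c,(285,160,350,240),*BRASS); e=cv2.minEnclosingCircle(cv2.convexHull(k)); print("collar",e,plane(c,e[0],.051))
E
```

```text
110 (308, 190, 18, 57) [array([515.7, 248.4]), array([12.4, 45.3]), np.float64(58.7)]
170 (308, 198, 18, 49) [array([518.4, 247.1]), array([12.5, 39.2]), np.float64(56.6)]
190 (308, 198, 17, 49) [array([518.3, 246.9]), array([11. , 38.9]), np.float64(57.7)]
[0.517311   0.25532145 0.19208554] tool x yaw 144.81201330358724
[[-0.817, 0.576, 0.0], [0.576, 0.817, 0.001], [0.0, 0.001, -1.0]]
184 [160, 201, 217, 222, 222, 222, 222, 222, 222, 222, 222, 221, 222, 221, 222, 222, 221, 221, 221, 221, 220, 216, 206, 186]
189 [219, 220, 220, 220, 219, 217, 205, 196, 196, 196, 196, 197, 194, 186, 187, 194, 212, 218, 220, 219, 220, 219, 219, 219]
194 [219, 219, 207, 143, 136, 139, 138, 140, 140, 141, 141, 142, 142, 142, 145, 154, 167, 194, 219, 219, 219, 219, 218, 218]
199 [218, 199, 184, 191, 196, 197, 198, 198, 199, 200, 201, 201, 202, 202, 202, 199, 186, 177, 209, 221, 221, 221, 220, 221]
204 [214, 195, 192, 198, 200, 200, 200, 200, 200, 200, 201, 201, 201, 202, 202, 202, 196, 164, 167, 193, 221, 221, 221, 221]
209 [218, 211, 186, 198, 201, 201, 201, 201, 201, 201, 202, 202, 202, 201, 202, 202, 1
[... 409 characters left out ...]
124]
229 [172, 171, 169, 170, 196, 198, 200, 200, 200, 200, 200, 200, 201, 201, 201, 201, 201, 196, 169, 123, 96, 95, 96, 94]
234 [181, 182, 181, 182, 193, 198, 202, 202, 201, 201, 201, 201, 200, 200, 200, 199, 200, 198, 188, 171, 177, 182, 188, 188]
239 [182, 183, 183, 181, 179, 194, 199, 199, 198, 198, 199, 198, 198, 198, 198, 198, 197, 198, 193, 175, 183, 182, 180, 178]
244 [180, 179, 179, 174, 166, 196, 198, 199, 199, 199, 199, 199, 198, 199, 199, 199, 199, 200, 196, 175, 178, 178, 178, 177]
249 [183, 183, 183, 182, 181, 180, 178, 179, 180, 182, 181, 181, 183, 186, 187, 185, 184, 184, 185, 184, 185, 187, 188, 190]
collar ((317.0, 199.5), 50.83561706542969) [0.5150243 0.2479999 0.051    ]
```

```bash
python3 -m inch '[[[0,-3,-3,10,-1],[0,-5.5,-5.5,30,-2.4],[0,-5.5,-5.5,50,-2.4],[0,-5.5,-5.5,70,-2.4],[0,-5.5,-5.5,80,-2.4]]]';python3 -m inch '[[[0,0,0,0,0],[0,0,0,0,0],[0,0,0,0,0],[0,0,0,0,0],[0,0,0,0,0]]]'
```

```text
time_s: 1.82
tcp_pos: [0.5177, 0.2451, 0.1089]
orientation: [-0.001, 0.283, 0.959, -0.001]
force: [-0.2, -0.5, 0.4]
opening: 1.002
finger_force: 0.0
time_s: 2.23
tcp_pos: [0.5203, 0.2463, 0.113]
orientation: [0.001, 0.284, 0.959, 0.001]
force: [-0.3, 0.1, -0.1]
opening: 1.0
finger_force: 0.0
```

```bash
python3 - <<'E'
from h import *
from bench import env,cams
s=env.state();A=axes(s);print(s['tcp_pos'],s['time_s'],np.degrees(np.arctan2(A[1,0],A[0,0])))
c=cams.read_camera("wrist");np.savez("w2.npz",**c)
m,k=blob(c,(220,100,420,400),(80,150,110),(100,255,255))
P=np.array([plane(c,p[0],.113)[:2] for p in k])*1000
print(cv2.boundingRect(k),cv2.minAreaRect(P.astype(np.float32)))
d=np.array([.5185,.2475,.0773])-s['tcp_pos'];print((A.T@d*1000).round(1))
E
```

```text
[0.52033321 0.24628863 0.11302338] 2.2333 147.04140637795078
(311, 204, 24, 86) ((514.8317260742188, 248.821533203125), (11.785346984863281, 46.581398010253906), 57.55533218383789)
[ 2.2 -0.  35.7]
```

```bash
python3 -m inch '[[[0,1,0,12,0],[0,2,0,24,0],[0,2,0,36,0],[0,2,0,36,0],[0,2,0,36,0]]]';python3 -m inch '[[[1,0,0,0,0],[1,0,0,0,0],[1,0,0,0,0],[1,0,0,0,0],[1,0,0,0,0]]]';python3 -m inch '[[[1,0,0,0,0],[1,0,0,0,0],[1,0,0,0,0],[1,0,0,0,0],[1,0,0,0,0]]]'
```

```text
time_s: 2.7
tcp_pos: [0.5165, 0.2463, 0.074]
orientation: [-0.001, 0.284, 0.959, -0.001]
force: [0.1, -0.1, -0.1]
opening: 1.0
finger_force: 0.0
time_s: 3.12
tcp_pos: [0.5182, 0.247, 0.0762]
orientation: [0.0, 0.284, 0.959, 0.0]
force: [-0.3, 0.2, -0.1]
opening: 0.302
finger_force: 0.0
time_s: 3.53
tcp_pos: [0.518, 0.2469, 0.0762]
orientation: [0.0, 0.284, 0.959, 0.0]
force: [-0.3, -1.6, 4.2]
opening: 0.132
finger_force: 59.2
```

```bash
python3 -m inch '[[[1,0,0,-8,0],[1,0,0,-20,0],[1,0,0,-40,0],[1,0,0,-65,0],[1,0,0,-90,0]]]';python3 -m inch '[[[1,0,0,0,0],[1,0,0,0,0],[1,0,0,0,0],[1,0,0,0,0],[1,0,0,0,0]]]'; python3 - <<'E'
from h import *
from bench import env,cams
s=env.state();A=axes(s);print(s['tcp_pos'],s['time_s'],A.round(3).tolist(),np.degrees(np.arctan2(A[1,0],A[0,0])))
o=[]
for n,b in(("top",(150,180,270,270)),("side",(190,80,310,200))):
    c=cams.read_camera(n);np.savez(n+"1.npz",**c);o.append(cv2.resize(c["img"][b[1]:b[3],b[0]:b[2],::-1],(400,400*(b[3]-b[1])//(b[2]-b[0])))[:300])
c=cams.read_camera("wrist");np.savez("w3.npz",**c);w=cv2.resize(c["img"][:,:,::-1],(800,500))[150:450]
cv2.imwrite("pics/lift.png",np.vstack([np.hstack(o),w]))
E
```

```text
time_s: 3.95
tcp_pos: [0.5172, 0.2468, 0.167]
orientation: [-0.001, 0.284, 0.959, -0.0]
force: [0.8, 0.4, -1.2]
opening: 0.135
finger_force: 58.5
time_s: 4.37
tcp_pos: [0.5169, 0.2464, 0.1645]
orientation: [-0.001, 0.284, 0.959, -0.001]
force: [0.9, -0.1, -0.8]
opening: 0.136
finger_force: 58.6
[0.51686033 0.24639233 0.16447214] 4.3667 [[-0.839, 0.544, -0.002], [0.544, 0.839, -0.001], [0.001, -0.002, -1.0]] 147.0350977489267
```

View pics/lift.png

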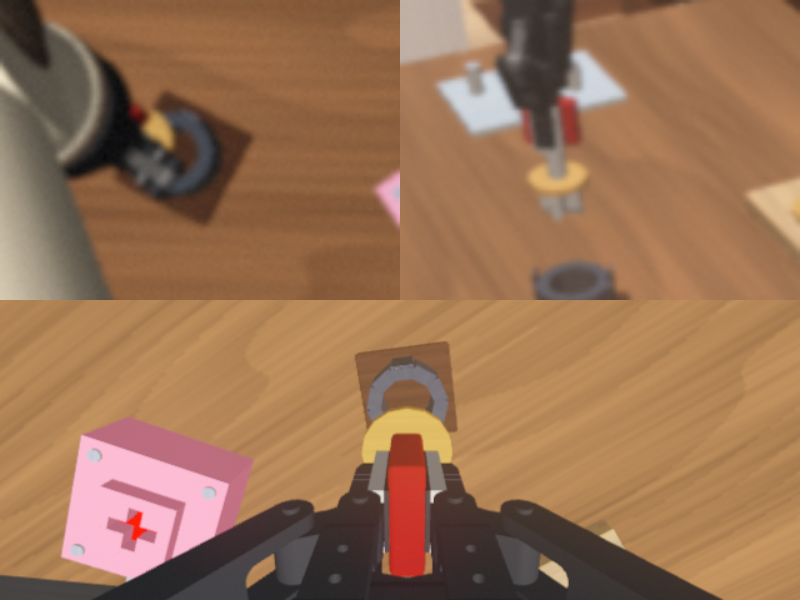

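The key is lifted clear. Its collar is at (407,440) in the wrist panel, its splines hang free in the side view, and it is upright. I'm carrying it to the lock, stopping 50 mm short along tool x so the wrist camera can see the boss.

```bash
python3 -m inch '[[[1,-12,-20,0,0],[1,-28,-48,0,0],[1,-46,-80,0,2],[1,-64,-112,0,4],[1,-82,-144,0,7]]]';python3 -m inch '[[[1,0,0,0,0],[1,0,0,0,0],[1,0,0,0,0],[1,0,0,0,0],[1,0,0,0,0]]]';  python3 - <<'E'
from h import *
from bench import env
s=env.state();A=axes(s);print(s['tcp_pos'],np.degrees(np.arctan2(A[1,0],A[0,0])))
d=np.array([.5355,-.172,.165])-s['tcp_pos'];print((A.T@d*1000).round(1))
E
```

```text
time_s: 4.93
tcp_pos: [0.5078, 0.0801, 0.1655]
orientation: [-0.0, 0.342, 0.94, -0.0]
force: [0.8, -0.6, -2.1]
opening: 0.134
finger_force: 58.7
time_s: 5.35
tcp_pos: [0.5082, 0.0831, 0.1657]
orientation: [-0.0, 0.34, 0.94, 0.0]
force: [0.4, -0.2, -2.0]
opening: 0.134
finger_force: 58.9
[0.5082168  0.08314622 0.16571456] 140.1866298087537
[-184.3 -178.5    0.5]
```

```bash
python3 -m inch '[[[1,-20,-26,0,0],[1,-45,-60,0,0],[1,-70,-95,0,0],[1,-95,-130,0,0],[1,-115,-155,0,0]]]';python3 -m inch '[[[1,-10,-12,0,0],[1,-19,-23.5,0,0],[1,-19,-23.5,0,0],[1,-19,-23.5,0,0],[1,-19,-23.5,0,0]]]';  python3 - <<'E'
from h import *
from bench import env,cams
s=env.state();A=axes(s);print(s['tcp_pos'],np.degrees(np.arctan2(A[1,0],A[0,0])))
d=np.array([.5355,-.172,.165])-s['tcp_pos'];print((A.T@d*1000).round(1))
c=cams.read_camera("wrist");np.savez("w4.npz",**c);cv2.imwrite("pics/w4.png",c["img"][:,:,::-1])
print(proj(c,np.array([.5355,-.172,.06])))
E
```

```text
time_s: 5.77
tcp_pos: [0.4964, -0.113, 0.1658]
orientation: [-0.0, 0.341, 0.94, -0.0]
force: [0.4, -1.1, -1.2]
opening: 0.132
finger_force: 59.0
time_s: 6.18
tcp_pos: [0.4966, -0.1394, 0.1656]
orientation: [-0.0, 0.341, 0.94, 0.0]
force: [0.4, 0.2, -2.5]
opening: 0.133
finger_force: 59.0
[ 0.496636   -0.13935372  0.16560661] 140.17312593615247
[-50.8  -0.2   0.6]
[324.33128256 261.06368543]
```

View pics/w4.png

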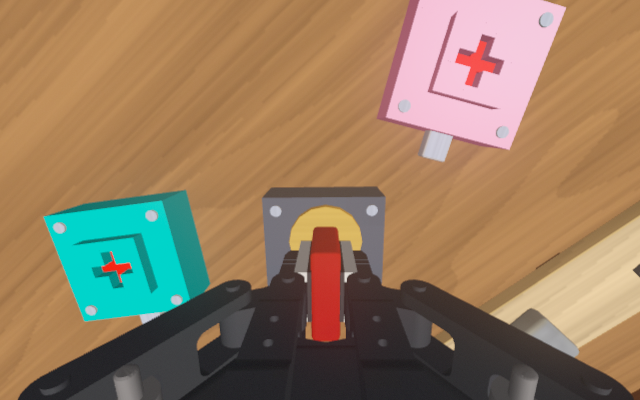

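The lock (case corners at (264,195) and (385,190)) is mostly hidden behind the collar and fingers, because image-down is tool -x. I'm moving to the other side so the boss is visible.

```bash
python3 -m inch '[[[1,-15,0,0,0],[1,-40,0,0,0],[1,-65,0,0,0],[1,-85,0,0,0],[1,-100,0,0,0]]]';python3 -m inch '[[[1,0,0,0,0],[1,0,0,0,0],[1,0,0,0,0],[1,0,0,0,0],[1,0,0,0,0]]]';  python3 - <<'E'
from h import *
from bench import env,cams
s=env.state();A=axes(s);print(s['tcp_pos'],np.degrees(np.arctan2(A[1,0],A[0,0])))
d=np.array([.5355,-.172,.165])-s['tcp_pos'];print((A.T@d*1000).round(1))
c=cams.read_camera("wrist");np.savez("w5.npz",**c);cv2.imwrite("pics/w5.png",c["img"][:,:,::-1])
u=proj(c,np.array([.5355,-.172,.06]));print(u); u=u.astype(int)
b=(u[0]-60,u[1]-60,u[0]+60,u[1]+60)
for z,col in((.06,BRASS),(.05,RED)):
    m,k=blob(c,b,*col);P=np.array([plane(c,p[0],z)[:2] for p in k])*1000
    print(cv2.boundingRect(k),[np.round(x,1) for x in cv2.minAreaRect(P.astype(np.float32))])
for n in("side","top"):
    c=cams.read_camera(n);np.savez(n+"2.npz",**c)
E
```

```text
time_s: 6.65
tcp_pos: [0.5749, -0.2049, 0.1658]
orientation: [0.0, 0.341, 0.94, 0.0]
force: [-0.6, -0.2, -2.7]
opening: 0.133
finger_force: 59.0
time_s: 7.07
tcp_pos: [0.5724, -0.2044, 0.1659]
orientation: [-0.0, 0.341, 0.94, 0.0]
force: [1.0, 0.6, -1.8]
opening: 0.131
finger_force: 59.0
[ 0.57243576 -0.20442082  0.16585531] 140.113618368707
[49.1  1.2  0.9]
[326.16072176 147.95379687]
(290, 110, 71, 71) [array([ 534.1, -171.5]), array([55.6, 55.8]), np.float64(50.7)]
(306, 125, 40, 41) [array([ 533.8, -171.8]), array([29.4, 29.4]), np.float64(5.3)]
```

View pics/w5.png

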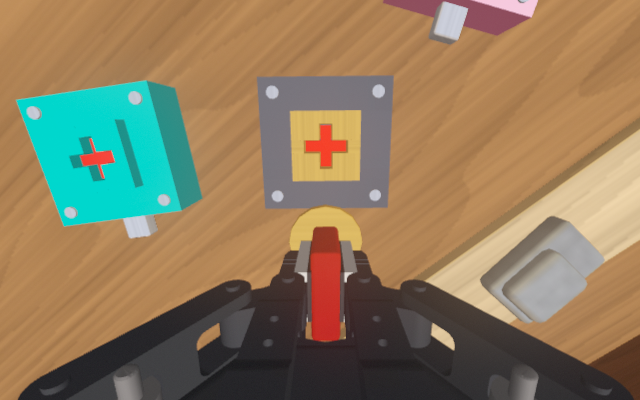

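The wrist view shows the boss and plunger cross at (326,146), square to the tool and matching the plane fit (55.7 mm, yaw 50.7° against tool 50.1°). Next I'm measuring the key axis in the same view.

```bash
python3 - <<'E'
from h import *
from bench import env
s=env.state();A=axes(s);tcp=s["tcp_pos"];c=dict(np.load("w5.npz"))
def tool(P): return ((P-tcp)@A)*1000
zf=tcp[2]-.0572
# handle top face
for v in(150,170):
    m,k=blob(c,(290,215,360,350),(80,150,v),(100,255,255))
    P=np.array([tool(plane(c,p[0],zf+.094))[:2] for p in k]); print("handle",cv2.boundingRect(k),P.min(0).round(1),P.max(0).round(1),[np.round(x,1) for x in cv2.minAreaRect(P.astype(np.float32))])
# collar arc: outer edge per column
h=cv2.cvtColor(c["img"],cv2.COLOR_RGB2HSV); print("col326",[(v,*h[v,326]) for v in range(203,232,2)])
m,k=blob(c,(280,204,372,250),*BRASS)
pts=[]
for u in range(290,362):
    r=np.nonzero(m[:,u])[0]
    if len(r): pts.append((u,r[0]))
for z in(.026,.032):
    P=np.array([tool(plane(c,p,zf+z))[:2] for p in pts]); M=np.c_[2*P,np.ones(len(P))]
    x=np.linalg.lstsq(M,(P**2).sum(1),rcond=None)[0]; print("collar z",z,x[:2].round(1),"r",np.sqrt(x[2]+x[:2]@x[:2]).round(1), "near edge x",P[:,0].max().round(1))
m,k=blob(c,(266,88,386,208),*BRASS); P=np.array([tool(plane(c,p[0],.06))[:2] for p in k]);print("boss tool",[np.round(x,1) for x in cv2.minAreaRect(P.astype(np.float32))])
# side-view collar & top
S=dict(np.load("side2.npz"));print("proj key collar side",proj(S,np.array([*tcp[:2],zf+.029])))
u=proj(S,np.array([*tcp[:2],zf+.032])).astype(int)
m,k=blob(S,(u[0]-25,u[1]-15,u[0]+25,u[1]+20),*BRASS);r=cv2.boundingRect(k);print("side collar bbox",r,cv2.contourArea(k))
E
```

```text
handle (311, 227, 30, 114) [-18.3  -4.9] [30.8  7. ] [array([6.2, 1.3]), array([49.2, 11.8]), np.float64(0.6)]
handle (311, 253, 30, 88) [-18.3  -4.6] [20.4  6.6] [array([1., 1.]), array([11.2, 38.7]), np.float64(89.9)]
col326 [(203, np.uint8(155), np.uint8(12), np.uint8(125)), (205, np.uint8(18), np.uint8(143), np.uint8(160)), (207, np.uint8(21), np.uint8(144), np.uint8(214)), (209, np.uint8(21), np.uint8(138), np.uint8(223)), (211, np.uint8(21), np.uint8(138), np.uint8(223)), (213, np.uint8(21), np.uint8(139), np.uint8(220)), (215, np.uint8(21), np.uint8(138), np.uint8(222)), (217, np.uint8(21), np.uint8(137), np.uint8(223)), (219, np.uint8(21), np.uint8(139), np.uint8(220)), (221, np.uint8(21), np.uint8(139), np.uint8(219)), (223, np.uint8(21), np.uint8(138), np.uint8(218)), (225, np.uint8(21), np.uint8(139), np.uint8(219)), (227, np.uint8(7), np.uint8(178), np.uint8(150)), (229, np.uint8(6), np.uint8(189), np.uint8(143)), (231, np.uint8(5), np.uint8(188), np.uint8(145))]
collar z 0.026 [-38.    1.4] r 59.1 near edge x 21.5
collar z 0.032 [-34.4   1.4] r 57.1 near edge x 23.1
boss tool [array([51.3,  1. ]), array([55.6, 55.8]), np.float64(89.4)]
proj key collar side [348.40254861 232.3791395 ]
side collar bbox (323, 216, 50, 35) 1118.0
```

```bash
python3 -m inch '[[[1,12,0,0,0],[1,25,0,0,0],[1,40,0,0,-0.3],[1,50,0,10,-0.5],[1,50,0,25,-0.5]]]';python3 -m inch '[[[1,0,0,6,0],[1,0,0,12,0],[1,0,0,15,0],[1,0,0,15,0],[1,0,0,15,0]]]';  python3 - <<'E'
from h import *
from bench import env,cams
s=env.state();A=axes(s);tcp=s["tcp_pos"];print(tcp,s["force"],np.degrees(np.arctan2(A[1,0],A[0,0])))
for p in([.5341,-.1715],[.5355,-.172]): print((A.T@(np.array([*p,.1172])-tcp)*1000).round(1))
o=[]
for n,b in(("side",(262,205,382,305)),("wrist",(200,150,440,350))):
    c=cams.read_camera(n);np.savez(n+"3.npz",**c);o.append(cv2.resize(c["img"][b[1]:b[3],b[0]:b[2],::-1],(400,333),interpolation=cv2.INTER_CUBIC))
cv2.imwrite("pics/pre.png",np.hstack(o))
E
```

```text
time_s: 7.63
tcp_pos: [0.5343, -0.1721, 0.1421]
orientation: [0.001, 0.337, 0.942, 0.0]
force: [-0.0, 0.5, -1.8]
opening: 0.136
finger_force: 59.0
time_s: 8.05
tcp_pos: [0.535, -0.1738, 0.126]
orientation: [0.0, 0.338, 0.941, 0.0]
force: [-0.3, 0.1, -1.0]
opening: 0.135
finger_force: 59.0
[ 0.53502056 -0.17381832  0.12596547] [-0.29549475  0.10721956 -1.03384665] 140.51179820373113
[2.2 1.2 8.8]
[0.8 1.7 8.8]
```

View pics/pre.png

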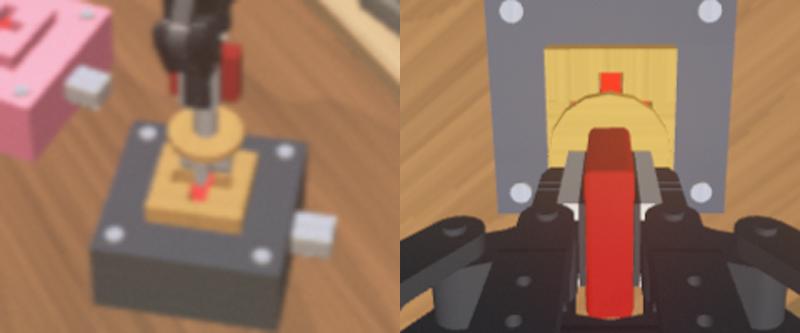

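The pre-insertion view shows the collar centred over the boss: wrist collar centre at column 611 and boss centre at 611, with the splines just above the cross in the side view. I'm shifting 1 mm in x and entering gently.

```bash
python3 -m inch '[[[1,0.8,0.2,3,0],[1,0.8,0.2,6,0],[1,0.8,0.2,9,0],[1,0.8,0.2,12,0],[1,0.8,0.2,15,0]]]';python3 -m inch '[[[1,0,0,0,0],[1,0,0,0,0],[1,0,0,0,0],[1,0,0,0,0],[1,0,0,0,0]]]'
```

```text
time_s: 8.57
tcp_pos: [0.534, -0.1728, 0.1104]
orientation: [-0.0, 0.338, 0.941, -0.0]
force: [0.5, -0.3, -1.7]
opening: 0.131
finger_force: 59.0
time_s: 8.98
tcp_pos: [0.5342, -0.1729, 0.1109]
orientation: [0.0, 0.338, 0.941, 0.0]
force: [0.1, -0.5, -1.1]
opening: 0.129
finger_force: 59.0
```

```bash
python3 -m inch '[[[1,0,0,2,0],[1,0,0,4,0],[1,0,0,6,0],[1,0,0,8,0],[1,0,0,8,0]]]';python3 -m inch '[[[1,0,0,2,0],[1,0,0,4,0],[1,0,0,6,0],[1,0,0,6,0],[1,0,0,6,0]]]'
```

```text
time_s: 9.4
tcp_pos: [0.5342, -0.1728, 0.1026]
orientation: [0.0, 0.338, 0.941, 0.0]
force: [-1.3, 0.2, 0.9]
opening: 0.132
finger_force: 59.5
time_s: 9.82
tcp_pos: [0.5342, -0.1728, 0.0967]
orientation: [0.0, 0.338, 0.941, 0.0]
force: [-1.3, 1.4, 3.3]
opening: 0.129
finger_force: 59.7
```

```bash
python3 -m inch '[[[1,0,0,1.5,0],[1,0,0,3,0],[1,0,0,4.5,0],[1,0,0,5.5,0],[1,0,0,6,0]]]';python3 -m inch '[[[1,0,0,0.5,0],[1,0,0,1,0],[1,0,0,1,0],[1,0,0,1,0],[1,0,0,1,0]]]'; python3 - <<'E'
from h import *
from bench import env,cams
o=[]
for n,b in(("side",(262,205,382,305)),("wrist",(200,150,440,350))):
    c=cams.read_camera(n);o.append(cv2.resize(c["img"][b[1]:b[3],b[0]:b[2],::-1],(400,333),interpolation=cv2.INTER_CUBIC))
cv2.imwrite("pics/home.png",np.hstack(o))
E
```

```text
time_s: 10.23
tcp_pos: [0.5343, -0.1728, 0.0912]
orientation: [0.0, 0.338, 0.941, 0.0]
force: [-1.9, 2.0, 8.4]
opening: 0.132
finger_force: 60.3
time_s: 10.65
tcp_pos: [0.5343, -0.1728, 0.0912]
orientation: [0.0, 0.338, 0.941, 0.0]
force: [-5.2, 2.0, 14.4]
opening: 0.132
finger_force: 61.4
```

View pics/home.png

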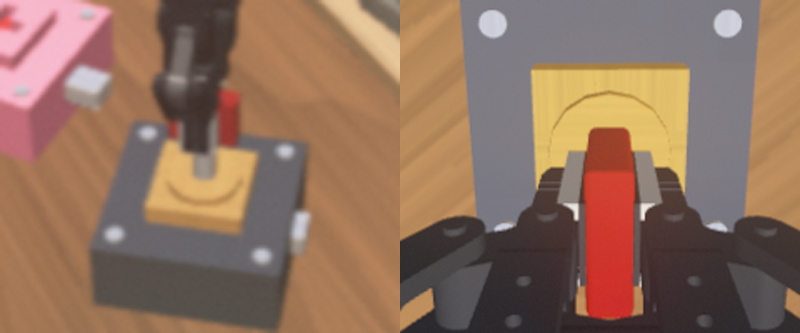

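The collar sits flush on the boss and the bolt is drawn in. TCP z stopped at 0.0912 while the force rose to 14 N, which is more than the spring alone. I'm handing in with the grip held.

```bash
python3 -c "
from bench import env
print(env.hand_in())"
```

```text
the job is handed in; nothing more can be done
None
```

The job is handed in with the key still gripped and pressed home in the black-and-brass lock; the final pictures show the collar flush and the bolt drawn, and no verdict came back.

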